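# Set and lock the sliding stop of a setting rail against a gauge block

## Robot

A 7-joint arm with a two-finger parallel gripper is mounted at the origin on the work surface. World frame = base frame: x ahead of the robot, y to its left, z up, the work surface at z = 0. Lengths are in mm, angles in degrees, forces in N, time in s.
With the tool pointing down it reaches from about 425 to 875 mm from the base axis. Payload 8.4 kg.
Tool frame: the origin (TCP) lies at the very end of the fingers, on their centre line; the grasp point (between the pads) lies r.grip_point_offset behind it (r.grip_point_offset is the distance from the TCP to the grasp point, in mm); z points along the fingers, y is the line along which they close (so a half turn about z gives the same grasp; the last joint's range is limited). The gripper opens to 85 mm and grips with 20 to 120 N. Pads are 22 mm wide; open, the fingers measure 114 mm over their backs; the gripper's body (76 mm by 85 mm) begins 54 mm behind the grasp point. The pads swing forward as they close: fully open they stand 13 mm farther back than shut.
Start: joints at [-81.601, 19.091, 2.286, 83.961, -0.768, 76.965, -3.352], TCP at [158.169, 630.434, 231.308] pointing down, gripper open.
Joint ranges: [-147.57, 147.57], [-21.85, 119.76], [-74.77, 79.35], [14.55, 137.4], [-85.83, 265.84], [4.83, 119.75], [-152.11, 152.11]. Speed limits (degrees/s): [127.2, 127.2, 159.86, 159.86, 180, 180, 180].

## Interface

Orientations are given as [roll, pitch, yaw] about the fixed x, y, z axes, in that order (R = Rz(yaw) Ry(pitch) Rx(roll)).
In Python, from station import readout, grab_frame, get_calibration, job, r gives the robot as it stands.
- The arm moves only by the tool servo_tool, never from a script. Its argument "steps" is text: rows parted by semicolons, each of 5 numbers parted by spaces: the finger opening in mm, from 0 to 85.4, then the shift along the tool's x, y, z in mm, then the turn about the tool's z in degrees. In form: gripper tx ty tz turn; .... A call has 1 to 10 rows; each row shifts and turns the commanded pose from where the row before left it, along the tool's axes as they then stand; what a row does not reach is not made up. A row lasts 1/10 s, in which the tool goes at most 50 mm and 8.59 degrees, less where a joint would pass 70% of its speed; a pose out of reach is approached as far as the arm can. A call with a gripper value outside its range is refused whole. The fingers move at their own pace and stop on an object; the grip force is fixed at half the most. Time passes only in rows, so rows that do not move let the fingers close. It gives the time, the measured TCP pose, the force, the opening and the grip force at its end, in the units of the state.
- readout.get_state(): the state, without advancing time (a new reading comes with each control period).
- grab_frame(name): name is "scene" or "top" or "wrist"; returns the picture (420x560x3 uint8, red, green, blue); there is no depth.
- get_calibration(name): a dict with "camera_matrix" (3x3 intrinsics, pixels), "world_from_camera" (4x4, takes a point from camera to world coordinates). Camera axes: x right, y up, looking along -z (the intrinsics and any distortion apply to the point x, -y, -z); pixel columns grow to the right and rows downward; lengths in mm; the calibration is good to about 2 mm. A picture is of the moment at which its call begins: read the wrist's pose just before it. get_calibration takes no time and is no camera call; for the wrist camera it gives the pose at the moment of the call.
- job.sign_off(): hands the job in; it is judged then, once.
The state is a dict: "time": time; "joint_pos": joint angles; "joint_velocities": joint speeds; "joint_efforts": joint torques, N m; "ee_pos": TCP position; "orientation": TCP orientation; "ft_force": force on the tool from outside, world axes, zero at the start; "ft_torque": the same for the moment, N m; "gripper_width": finger opening in mm; "gripper_force": force on a finger pad.
Only numpy, scipy, OpenCV 4.12 (cv2) and the standard library are available. Lean on these libraries where they do the work, as an engineer would, in place of code of your own. Each camera call takes 0.05 s, during which the arm holds its last target. There are 200 camera calls.

## Task

Lift the brass setting ring off the setting rail and set it down flat in its open case, without dropping it in. Then free the red carriage's clamp knob, slide the carriage along the rail so that it gently pushes the gauge block right up against the blue anvil with no play left, and turn the knob back until the carriage is locked there. Never touch the steel gauge block with the gripper, do not press on it hard, and leave the other things on the table where they are.

Things in the scene. Friction and masses are not known exactly. Their poses are not given: they have to be found in the camera images.
- rail: Fixed setting rail on the table: dark steel bed 100 x 400 x 20 mm, long axis = its y. Origin: centre of its underside, on the table; bed top at z = 20 mm. Two steel fences, 4 mm high and 6 mm wide, run along the bed and leave a 50 mm wide channel (x from -25 to 25 mm; fences reach x = 31 mm). The blue anvil stands at its +y end, the red carriage slides along y on the other side.
- anvil: Blue anvil block 46 (x) x 40 (y) x 46 mm high, fixed on the bed at the +y end of the channel; origin on the bed top, at the middle of the face that looks along the rail's -y to the carriage.
- anvil_face (a point): Point at the middle of the anvil's face, 10 mm above the bed top; axes as the rail's.
- stop_face (a point): Point on the middle of the red carriage's front face (the one that looks along +y to the anvil), 10 mm above the bed top; moves with the carriage; axes as the rail's. The carriage is 70 mm long (it reaches 70 mm from here along -y), 80 mm wide, and its top is 45 mm above the bed top (65 mm above the table); its lowest 11 mm are only 44 mm wide and run in the channel.
- carriage (a joint): Travel of the red carriage along the rail's +y, towards the anvil, in m, 0 to 0.26. Drags lightly (about 2 N) when the clamp is free, is held fast when it is locked.
- clamp_knob (a joint): Angle of the black T-bar clamp knob on the carriage, rad: 0 = fully locked (hard stop), 1.35 = fully open (hard stop). It grows counter-clockwise seen from above: counter-clockwise frees, clockwise locks. The clamp starts to grip below about 0.8 and is firm below 0.3. Takes about 0.3 to 0.5 N m.
- knob_grip (a point): Middle of the knob's T-bar, on its axis, 92 mm above the table, above the centre of the carriage; turns with the knob. The bar runs along this point's x: 52 mm long, 12 mm thick (point y), 24 mm high, its top 12 mm above this point. At angle 0 the bar lies across the rail. Its underside is 15 mm above the carriage's top.
- gauge_block: Loose bright steel gauge block 36 (x) x 50 (y, along the rail) x 20 mm high, 0.28 kg, lying in the channel between ring and anvil; origin: centre of its underside. The gripper must not touch it.
- setting_ring: Loose brass ring, outer diameter 44 mm, bore 26 mm, 20 mm high, 0.14 kg, lying flat in the channel between the carriage and the gauge block; origin: centre of its underside.
- ring_case: Open dark case 130 x 130 x 22 mm high, walls 6 mm, floor 6 mm thick with blue felt, left or right of the rail; fixed; origin: centre of its underside.
- closed_case: Bystander: closed dark case 130 x 130 x 36 mm with a grey disc on its lid, on the other side; origin: centre of its underside.
- dial_stand: Bystander: dial indicator on a blue magnetic base 50 x 60 x 50 mm with a column up to 200 mm high, dial 45 mm along its +y, 1.3 kg, loose, behind the rail; origin: centre of its underside.
- spray_bottle: Bystander: white bottle, diameter 52 mm, 120 mm high, loose, on the robot's side of the rail; origin: centre of its underside.
- plug_gauge: Bystander: plug gauge with green handle lying on the table on the robot's side of the rail, 120 mm long (along its y), 18 mm thick, loose; origin: centre of its underside.

How it is judged (in metres and radians):
On the way, in this order (a step that is already met when the one before it is completed fails the run):
1. the setting ring lies flat in its open case (x of setting_ring in the frame of ring_case between -0.045 and 0.045 m and y of setting_ring in the frame of ring_case between -0.045 and 0.045 m and z of setting_ring in the frame of ring_case below 0.01 m and angle between setting_ring's own z axis and vertical below 0.15 rad), for 0.2 s.
2. the clamp is freed (knob angle above 0.9 rad) (value of joint clamp_knob above 0.9 rad), for 0.1 s.
3. the carriage holds the gauge block against the anvil: faces at most 52 mm apart (y of anvil_face in the frame of stop_face between 0.047 and 0.052 m and x of gauge_block in the frame of rail between -0.012 and 0.012 m and z of gauge_block in the frame of rail between 0.017 and 0.023 m and angle between gauge_block's own z axis and vertical below 0.1 rad and y of gauge_block in the frame of rail between 0.12 and 0.13 m), for 0.2 s.
At the end, for the whole second after the job is handed in: Knob locked (below 0.3 rad); carriage still, its face 47 to 52 mm from the anvil's; the 50 mm gauge block flat between the two (centre within 12 mm of the channel's middle); ring flat and at rest on its open case's floor (all of step 1 and all of step 3 and value of joint clamp_knob below 0.3 rad and velocity of joint carriage between -0.005 and 0.005 m/s and linear speed of setting_ring below 0.02 m/s); the robot touches nothing.
It fails at once if the robot touches the gauge block (contact force between gauge_block and the fingers above 0.5 N or contact force between gauge_block and the arm above 0.5 N).
It fails at once if the gauge block is pressed on the anvil with more than 50 N (contact force between gauge_block and anvil above 50 N).
It fails at once if the ring is dropped into the case (falls faster than 0.8 m/s there) (linear speed of setting_ring above 0.8 m/s and distance between setting_ring and ring_case below 0.08 m).
It fails at once if a bystander is shifted more than 25 mm or tipped (distance of any of dial_stand, spray_bottle, plug_gauge from where it was at the start of the episode above 0.025 m or angle between any of dial_stand, spray_bottle, plug_gauge's own z axis and vertical above 0.4 rad).
It also fails if it takes over 61 s, if anything falls off the work surface, if the arm or the gripper's body presses on something with over 40 N, if the wrist force passes 120 N, or if a joint passes its speed limit or range.

## Working session

There is one attempt and no reset: what is moved stays moved. The work goes in short steps, Python scripts to look and compute and a tool call to move; the robot and the scene stay as the last step left them, time stands still between calls to the robot, and variables do not carry over. Pictures are saved under pics/ and viewed, at most 11 in all, crops included, and the job is handed in when it is done.

Besides the shell and the picture viewer there is one more tool, called as name(argument=value, ...), one argument or row to a line, values as JSON. servo_tool: Moves the arm, as the interface text tells. Its arguments: {"type":"object","properties":{"steps":{"type":"string"}},"required":["steps"]}

```bash
mkdir -p pics
python3 - <<'E'
from station import readout, grab_frame, get_calibration, job, r
import cv2,numpy as np
print(readout.get_state(), r.grip_point_offset)
for n in("scene","top"):
    f=grab_frame(n); cv2.imwrite(f"pics/{n}0.png",f[:,:,::-1]); np.save(f"pics/{n}0.npy",f)
    c=get_calibration(n); print(n,np.round(c["camera_matrix"],1).tolist(),np.round(c["world_from_camera"],3).tolist(),[k for k in c])
E
```

```text
{'time': 0.0, 'joint_pos': array([-81.599053  ,  19.13206055,   2.28607931,  84.01125834,
        -0.76747885,  76.96646989,  -3.35322918]), 'joint_velocities': array([ 0.01991669, -0.01571377,  0.09460642,  0.10047285,  0.02783418,
       -0.02332645,  0.0401948 ]), 'joint_efforts': array([-7.23019530e-04, -6.58571649e+01,  1.36498880e+00, -4.05555153e+01,
        1.66355650e-02,  1.28617746e-02,  7.92512253e-06]), 'ee_pos': array([158.11402336, 629.99819102, 230.41652778]), 'orientation': array([-1.79905733e+02,  7.18385386e-03,  1.65911570e+02]), 'ft_force': array([ 0.85844728, -0.78116512,  0.16925945]), 'ft_torque': array([ 0.00448931,  0.00344825, -0.0386096 ]), 'gripper_force': 0.0, 'gripper_width': 85.39836066878097} 18.700000000000003
scene [[533.1, 0.0, 280.4], [0.0, 533.1, 220.0], [0.0, 0.0, 1.0]] [[0.896, -0.325, 0.303, 918.317], [0.444, 0.678, -0.586, -684.652], [-0.015, 0.659, 0.752, 980.994], [0.0, 0.0, 0.0, 1.0]] ['camera_matrix', 'world_from_camera']
top [[435.0, 0.0, 277.7], [0.0, 435.0, 211.8], [0.0, 0.0, 1.0]] [[0.019, 0.997, -0.074, 460.723], [-1.0, 0.019, -0.005, 3.311], [-0.004, 0.074, 0.997, 1201.134], [0.0, 0.0, 0.0, 1.0]] ['camera_matrix', 'world_from_camera']
```

View pics/top0.png

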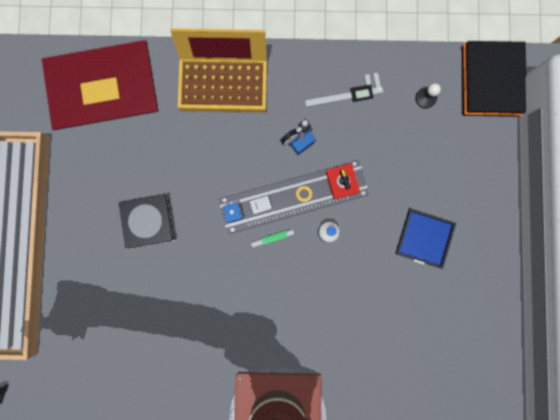

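View pics/scene0.png

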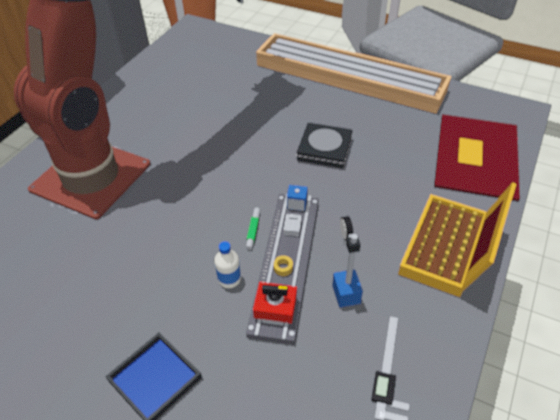

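The top view shows the rail from (222,215) to (365,180), with the anvil at (232,212), block (261,205), ring (304,194), carriage and knob (343,181), open case (426,238), bottle (329,231) and plug gauge (272,239). The scene view agrees with that layout.

```bash
cat > h.py <<'E'
import numpy as np,cv2
def ray(c,uv):
    K=np.array(c["camera_matrix"]);T=np.array(c["world_from_camera"])
    p=np.linalg.inv(K)@[uv[0],uv[1],1]; d=T[:3,:3]@[p[0],-p[1],-p[2]]
    return T[:3,3],d
def onz(c,uv,z):
    o,d=ray(c,uv); return o+d*(z-o[2])/d[2]
def blobs(f,lo,hi,amin=30):
    h=cv2.cvtColor(f,cv2.COLOR_RGB2HSV); m=cv2.inRange(h,np.array(lo),np.array(hi))
    n,l,s,c=cv2.connectedComponentsWithStats(m)
    return [(c[i].round(1).tolist(),int(s[i,4]),cv2.minAreaRect(np.argwhere(l==i)[:,::-1].astype(np.float32))) for i in range(1,n) if s[i,4]>=amin]
E
python3 - <<'E'
from h import *
from station import get_calibration
for n in("top","scene"):
    f=np.load(f"pics/{n}0.npy");c=get_calibration(n)
    for name,lo,hi,z in[("blue",(100,140,60),(125,255,255),66),("red",(0,200,150),(6,255,255),65),("yellow",(18,120,120),(32,255,255),40),("green",(45,120,80),(75,255,255),18)]:
        for b in blobs(f,lo,hi,25):
            if b[1]<3000: print(n,name,b[0],b[1],np.round(b[2][1],1),round(b[2][2],1),"z",z,onz(c,b[0],z).round(0)[:2],"z6",onz(c,b[0],6).round(0)[:2])
    if n=="top":
        for uv in[(226,201),(233,229),(358,165),(363,190),(261,205)]: print(uv,onz(c,uv,20).round(0))
f=np.load("pics/top0.npy")[150:250,205:385]
cv2.imwrite("pics/topc.png",cv2.resize(f[:,:,::-1],None,fx=4.4,fy=4.4,interpolation=cv2.INTER_CUBIC))
E
```

```text
top blue [302.7, 142.2] 272 [13.4 23.2] 52.4 z 66 [731. -54.] z6 [745. -57.]
top blue [232.0, 212.4] 213 [16.8 14.6] 74.1 z 66 [541. 129.] z6 [545. 135.]
top blue [425.7, 238.1] 1825 [43.  43.2] 16.7 z 66 [ 483. -377.] z6 [ 485. -397.]
top blue [331.0, 230.6] 54 [7. 8.] 90.0 z 66 [ 498. -131.] z6 [ 500. -138.]
top yellow [220.9, 63.3] 2631 [82. 95.] 90.0 z 40 [953. 173.] z6 [967. 178.]
top yellow [99.6, 90.6] 769 [21.3 36.5] 80.0 z 40 [870. 503.] z6 [882. 518.]
top yellow [303.8, 193.1] 99 [14.1 14.8] 45.0 z 40 [598. -60.] z6 [602. -62.]
top green [274.2, 237.0] 137 [ 6.  23.4] 72.6 z 18 [479.  17.] z6 [480.  18.]
(226, 201) [575. 151.  20.]
(233, 229) [499. 130.  20.]
(358, 165) [ 681. -208.   20.]
(363, 190) [ 612. -223.   20.]
(261, 205) [566.  55.  20.]
scene blue [297.3, 192.6] 205 [18.7 15.8] 8.1 z 66 [548. 124.] z6 [523. 177.]
scene blue [224.3, 246.9] 100 [10. 10.] 90.0 z 66 [474. -95.] z6 [445. -56.]
scene blue [228.9, 277.0] 170 [11.6 21.2] 78.7 z 66 [ 523. -160.] z6 [ 497. -126.]
scene blue [346.7, 289.4] 717 [34.4 26. ] 76.0 z 66 [756. -82.] z6 [745. -43.]
scene red [275.7, 303.4] 608 [38.9 28.2] 7.6 z 65 [ 640. -175.] z6 [ 622. -142.]
scene yellow [470.1, 151.4] 600 [24.7 25.9] 4.4 z 40 [882. 478.] z6 [881. 520.]
scene yellow [282.8, 265.4] 261 [19. 18.] 90.0 z 40 [603. -68.] z6 [591. -45.]
scene yellow [282.2, 287.5] 36 [9. 3.] 0.0 z 40 [ 627. -120.] z6 [ 617. -100.]
scene green [252.6, 228.0] 166 [ 7.8 21.7] 12.5 z 18 [482.  14.] z6 [477.  23.]
```

View pics/topc.png

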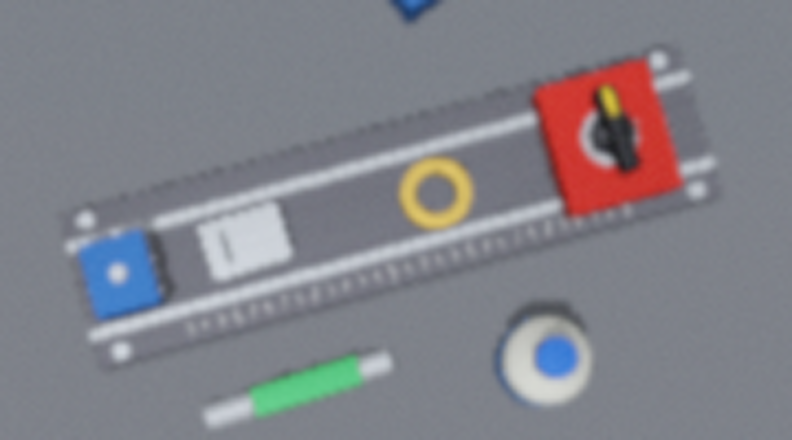

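```bash
cat >> h.py <<'E'
def plan(tgt,yaw,grip,step=45,rot=8):
    "rows from the current pose to tgt (mm) and yaw; tool pointing down"
    from station import readout
    s=readout.get_state();p=np.array(s["ee_pos"]);y0=s["orientation"][2]
    D=np.array(tgt,float)-p; t=-((yaw-y0+180)%360-180)   # tool turn
    n=max(1,int(np.ceil(max(np.linalg.norm(D)/step,abs(t)/rot))))
    rows=[];y=y0;q=p.copy();ty=y0
    for i in range(n):
        dt=round(y-(y0-t*(i+1)/n)); w=p+D*(i+1)/n-q
        a=np.radians(y);X=np.array([np.cos(a),np.sin(a)]);Y=np.array([np.sin(a),-np.cos(a)])
        sh=[round(float(w[:2]@X)),round(float(w[:2]@Y)),round(float(-w[2]))]
        q=q+np.r_[sh[0]*X+sh[1]*Y,-sh[2]]; y-=dt
        rows.append(f"{grip} {sh[0]} {sh[1]} {sh[2]} {dt}")
    print("from",p.round(1),"yaw",round(y0,1),"->",np.round(q,1),round(y,1))
    for i in range(0,n,10): print("; ".join(rows[i:i+10]))
E
python3 - <<'E'
from h import *
from station import get_calibration
c=get_calibration("top")
S=[onz(c,uv,20)[:2] for uv in[(224.5,199.8),(232.5,229.8),(354.5,163.9),(363.4,193.2)]]
print(np.round(S)); a=(S[0]+S[1])/2;b=(S[2]+S[3])/2; d=(a-b);L=np.linalg.norm(d);d/=L
print("centre",(a+b)/2,"L",L,"yaw",np.degrees(np.arctan2(-d[0],d[1])), "w",np.linalg.norm(S[0]-S[1]))
for nm,uv,z in[("ring",(205+436/4.4,150+192/4.4),40),("knob",(205+615/4.4,150+128/4.4),104),("carr",(205+608/4.4,150+137/4.4),65),("blk",(205+244/4.4,150+242/4.4),40),("anv",(205+119/4.4,150+274/4.4),66)]:
    p=onz(c,uv,z)[:2]; r=p-(a+b)/2; print(nm,p.round(),"rail x,y",np.round([r@[d[1],-d[0]],r@d],1))
plan([600,-63,230],15,85)
E
```

```text
[[ 578.  155.]
 [ 497.  131.]
 [ 684. -199.]
 [ 603. -224.]]
centre [590.46775568 -34.13185115] L 369.8232980217783 yaw 16.69024779519909 w 84.88028451596034
ring [597. -61.] rail x,y [ -1.6 -27.3]
knob [ 628. -160.] rail x,y [   0.2 -131.5]
carr [ 629. -162.] rail x,y [ 1.000e-01 -1.332e+02]
blk [564.  56.] rail x,y [ 0.4 93.6]
anv [541. 128.] rail x,y [ -0.6 169.9]
from [158.1 630.1 230.5] yaw 165.9 -> [600.3 -63.  229.5] 14.9
85 -31 -30 0 8; 85 -36 -25 0 8; 85 -38 -20 0 8; 85 -41 -14 0 8; 85 -42 -9 0 8; 85 -43 -2 0 8; 85 -43 3 0 8; 85 -43 10 0 8; 85 -40 15 0 7; 85 -39 20 0 8
85 -35 25 0 8; 85 -31 30 0 8; 85 -27 34 0 8; 85 -22 37 0 8; 85 -16 40 0 8; 85 -11 42 0 8; 85 -5 43 0 8; 85 1 43 1 8; 85 8 43 0 8
```

servo_tool(
  steps="85 -31 -30 0 8; 85 -36 -25 0 8; 85 -38 -20 0 8; 85 -41 -14 0 8; 85 -42 -9 0 8; 85 -43 -2 0 8; 85 -43 3 0 8; 85 -43 10 0 8; 85 -40 15 0 7; 85 -39 20 0 8",
)

```text
time: 1.1
ee_pos: [391.1, 263.5, 231.2]
orientation: [-180.0, -0.0, 86.6]
ft_force: [0.5, 0.1, -0.6]
gripper_width: 84.8
gripper_force: 0.0
```

servo_tool(
  steps="85 -35 25 0 8; 85 -31 30 0 8; 85 -27 34 0 8; 85 -22 37 0 8; 85 -16 40 0 8; 85 -11 42 0 8; 85 -5 43 0 8; 85 1 43 1 8; 85 8 43 0 8; 85 0 0 0 -2",
)

```text
time: 2.1
ee_pos: [601.3, -68.9, 229.5]
orientation: [179.8, 0.1, 16.3]
ft_force: [-1.0, 0.4, 0.1]
gripper_width: 84.8
gripper_force: 0.0
```

Run:
```python
from h import *
from station import *
s=readout.get_state();print(s["ee_pos"],s["orientation"],s["joint_pos"].round(),s["ft_force"].round(1))
c=get_calibration("wrist");f=grab_frame("wrist");np.save("pics/w1.npy",f);cv2.imwrite("pics/w1.png",f[:,:,::-1])
print(np.round(c["camera_matrix"],1).tolist(),np.round(c["world_from_camera"],3).tolist())
np.savez("pics/w1c.npz",**c)
for nm,lo,hi,z in[("ring",(18,120,120),(32,255,255),40),("red",(0,180,100),(8,255,255),65),("blue",(100,140,60),(125,255,255),66)]:
    for b in blobs(f,lo,hi,100): print(nm,b,onz(c,b[0],z).round(1)[:2])
```

```text
[601.32853669 -68.86360194 229.54729379] [1.79762529e+02 1.06640174e-01 1.62549677e+01] [-35.  17.  47.  92. -13.  76. -61.] [-1.   0.4  0.1]
[[294.7, 0.0, 283.5], [0.0, 294.7, 208.3], [0.0, 0.0, 1.0]] [[0.28, 0.917, 0.285, 674.605], [-0.96, 0.266, 0.088, -46.779], [0.005, -0.298, 0.954, 371.938], [0.0, 0.0, 0.0, 1.0]]
ring ([274.3, 184.0], 774, ((274.20269775390625, 183.71620178222656), (36.660972595214844, 36.660972595214844), 80.53767395019531)) [600.6 -59. ]
ring ([386.5, 181.6], 105, ((386.5, 181.5), (17.0, 5.0), 90.0)) [ 639.3 -182.1]
red ([369.6, 181.5], 3478, ((372.0, 185.5), (73.0, 72.0), 90.0)) [ 637.1 -154.6]
blue ([306.2, 49.5], 2697, ((306.2069091796875, 44.017242431640625), (58.49402618408203, 64.99336242675781), 68.19859313964844)) [737.9 -51.9]
blue ([91.3, 187.4], 1676, ((93.5, 187.0), (53.0, 46.0), 0.0)) [548.8 127.3]
blue ([300.3, 258.9], 471, ((300.16265869140625, 260.5688781738281), (22.024856567382812, 39.44636917114258), 82.69424438476562)) [ 530.1 -110.6]
blue ([485.1, 302.0], 2693, ((485.9771728515625, 307.7006530761719), (61.674949645996094, 64.6233901977539), 43.36341857910156)) [ 537. -343.]
blue ([306.8, 311.5], 519, ((306.29998779296875, 311.39996337890625), (26.879358291625977, 23.084627151489258), 71.56504821777344)) [ 464.3 -139.3]
```

View pics/w1.png

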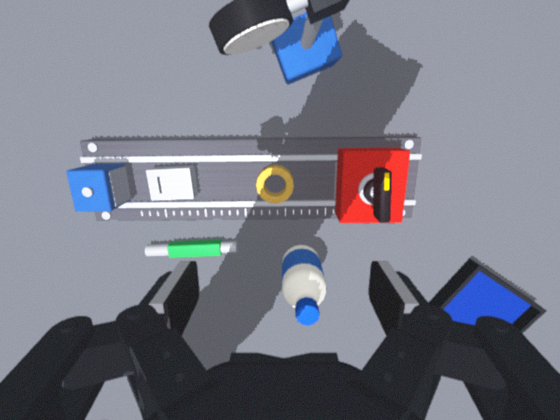

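```bash
python3 -c "
from h import *
plan([599,-60.5,70],16.7,68,40)"
```

```text
from [600.6 -66.2 229.5] yaw 16.8 -> [598.9 -60.4  70.5] 16.8
68 0 -1 40 0; 68 0 -2 40 0; 68 0 -1 40 0; 68 0 -2 39 0
```

servo_tool(
  steps="68 0 -1 40 0; 68 0 -2 40 0; 68 0 -1 40 0; 68 0 -2 39 0; 68 0 0 0 0; 68 0 0 0 0",
)

```text
time: 2.75
ee_pos: [598.4, -56.6, 71.9]
orientation: [-180.0, 0.1, 16.9]
ft_force: [0.2, 0.1, 1.0]
gripper_width: 68.0
gripper_force: 0.0
```

Run:
```python
from h import *
from station import *
c=get_calibration("wrist");f=grab_frame("wrist");cv2.imwrite("pics/w2.png",f[:,:,::-1])
for b in blobs(f,(18,120,120),(32,255,255),100): print(b,onz(c,b[0],40).round(1)[:2])
plan([599,-60.5,21],16.7,68,25)
```

```text
([288.1, 237.0], 2831, ((287.57696533203125, 236.3845977783203), (68.05230712890625, 65.69890594482422), 78.69007110595703)) [602.  -58.6]
([543.4, 264.9], 478, ((543.4800415039062, 264.995849609375), (12.930700302124023, 38.71051788330078), 11.768289566040039)) [ 632.1 -225.5]
from [599.5 -56.9  73.2] yaw 16.9 -> [598.4 -60.4  21.2] 16.9
68 -1 1 17 0; 68 0 1 18 0; 68 -1 1 17 0
```

View pics/w2.png

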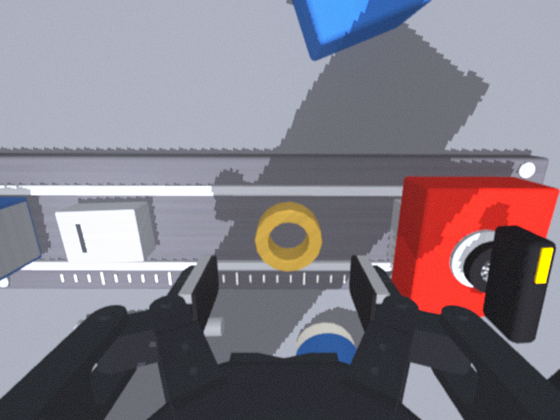

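servo_tool(
  steps="68 0 1 17 0; 68 0 1 18 0; 68 0 0 17 0; 68 0 0 0 0; 44 0 0 0 0; 40 0 0 0 0; 40 0 0 0 0; 40 0 0 0 0; 40 0 0 0 0",
)

```text
time: 3.7
ee_pos: [599.9, -59.1, 20.7]
orientation: [180.0, -0.1, 16.9]
ft_force: [-1.2, -0.1, 7.4]
gripper_width: 42.1
gripper_force: 60.7
```

servo_tool(
  steps="40 0 0 -5 0; 40 0 0 -15 0; 40 0 0 -30 0; 40 0 0 -40 0; 40 0 0 -40 0",
)

```text
time: 4.2
ee_pos: [598.8, -59.1, 151.7]
orientation: [180.0, 0.0, 16.9]
ft_force: [2.3, 1.0, -0.9]
gripper_width: 41.8
gripper_force: 61.2
```

Run:
```python
from h import *
from station import *
s=readout.get_state();print(s["ee_pos"],s["gripper_width"],s["gripper_force"],s["ft_force"])
c=get_calibration("wrist");f=grab_frame("wrist");cv2.imwrite("pics/w3.png",f[:,:,::-1])
for b in blobs(f,(18,120,80),(32,255,255),100): print(b[:2],onz(c,b[0],s["ee_pos"][2]+20).round(1)[:2])
# case centre, felt polygon corners in both fixed views
for n in("top","scene"):
    g=np.load(f"pics/{n}0.npy");cc=get_calibration(n)
    bs=[b for b in blobs(g,(100,140,40),(125,255,255),1500)]
    for b in bs: print(n,b[:2],onz(cc,b[2][0],6).round(1)[:2],onz(cc,b[2][0],12).round(1)[:2],[onz(cc,p,6).round()[:2].tolist() for p in cv2.boxPoints(b[2])])
```

```text
[598.82647056 -59.13067034 151.65216276] 41.84139531515182 61.17832526564598 [ 2.29419188  0.99203088 -0.94280952]
([440.6, 207.7], 208) [ 655.5 -113.4]
([283.3, 277.6], 5526) [602.8 -57.8]
top ([425.7, 238.1], 1825) [ 484.3 -397.7] [ 484.2 -395.7] [[443.0, -324.0], [557.0, -359.0], [526.0, -471.0], [412.0, -436.0]]
scene ([153.1, 376.8], 3228) [ 481.4 -392.7] [ 484.1 -394.5] [[411.0, -433.0], [442.0, -312.0], [552.0, -353.0], [517.0, -465.0]]
```

View pics/w3.png

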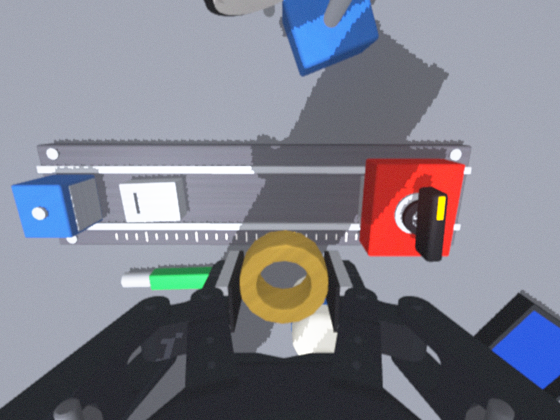

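```bash
python3 -c "
from h import *
plan([484,-395,152],16,40,40)"
```

```text
from [602.2 -60.  158.6] yaw 16.8 -> [ 484.6 -395.3  151.6] 15.8
40 -23 32 1 0; 40 -24 32 0 0; 40 -23 31 1 0; 40 -23 32 1 0; 40 -24 32 1 0; 40 -23 32 0 1; 40 -23 32 1 0; 40 -23 32 1 0; 40 -22 33 1 0
```

servo_tool(
  steps="40 -23 32 1 0; 40 -24 32 0 0; 40 -23 31 1 0; 40 -23 32 1 0; 40 -24 32 1 0; 40 -23 32 0 1; 40 -23 32 1 0; 40 -23 32 1 0; 40 -22 33 1 0; 40 0 0 0 0",
)

```text
time: 5.25
ee_pos: [477.8, -400.7, 143.8]
orientation: [179.8, 0.1, 15.4]
ft_force: [-0.5, -0.4, -1.5]
gripper_width: 42.2
gripper_force: 61.3
```

servo_tool(
  steps="40 0 0 40 0; 40 0 0 40 0; 40 0 0 25 0; 40 0 0 15 0; 40 0 0 5 0; 40 0 0 0 0; 40 0 0 0 0",
)

```text
time: 5.95
ee_pos: [482.8, -394.9, 18.9]
orientation: [179.9, -0.1, 15.9]
ft_force: [-0.3, -0.3, -3.1]
gripper_width: 41.7
gripper_force: 61.3
```

Run:
```python
from h import *
from station import *
s=readout.get_state();print(s["ee_pos"],s["gripper_width"],s["ft_force"])
c=get_calibration("wrist");f=grab_frame("wrist");cv2.imwrite("pics/w4.png",f[:,:,::-1])
for b in blobs(f,(18,120,80),(32,255,255),100): print(b[:2],onz(c,b[0],s["ee_pos"][2]+20).round(1)[:2])
```

```text
[ 482.80538743 -394.91015693   18.87917535] 41.66165404573372 [-0.31373657 -0.25709626 -3.1297092 ]
([284.7, 271.9], 4590) [ 489.8 -393.5]
```

View pics/w4.png

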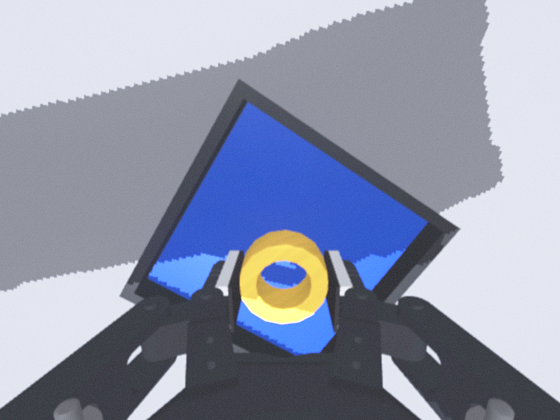

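servo_tool(
  steps="40 0 0 5 0; 40 0 0 4 0; 40 0 0 2 0; 40 0 0 0 0; 40 0 0 0 0",
)

```text
time: 6.5
ee_pos: [482.1, -394.1, 6.7]
orientation: [-180.0, -0.0, 15.9]
ft_force: [-2.2, 2.9, 5.6]
gripper_width: 42.0
gripper_force: 61.9
```

Contact is light at z ≈ 6.7, as expected for a ring resting on the floor. I'll release it.

servo_tool(
  steps="44 0 0 0 0; 46 0 0 0 0; 50 0 0 0 0; 56 0 0 0 0; 56 0 0 0 0; 56 0 0 -10 0; 56 0 0 -40 0; 56 0 0 -45 0; 56 0 0 -45 0; 56 0 0 -30 0",
)

```text
time: 7.5
ee_pos: [482.3, -395.3, 180.5]
orientation: [179.8, -0.1, 15.9]
ft_force: [0.3, -0.9, -0.3]
gripper_width: 56.3
gripper_force: 0.0
```

Run:
```python
from h import *
from station import *
for n in("top","scene"):
    g=grab_frame(n);c=get_calibration(n)
    for b in blobs(g,(15,100,80),(34,255,255),25):
        p=onz(c,b[0],26)
        if abs(p[0]-484)<90 and abs(p[1]+395)<90: print(n,b[:2],p.round(1))
plan([628,-161,180],16.7,40,40)
```

```text
top ([426.2, 239.8], 115) [ 479.6 -392.1   26. ]
scene ([151.2, 374.7], 328) [ 485.6 -398.7   26. ]
from [ 483.5 -396.3  181.9] yaw 15.9 -> [ 627.6 -160.8  179.9] 16.9
40 29 -27 0 0; 40 29 -26 1 0; 40 29 -27 0 0; 40 29 -27 0 0; 40 29 -26 0 -1; 40 30 -27 1 0; 40 29 -26 0 0
```

servo_tool(
  steps="40 29 -27 0 0; 40 29 -26 1 0; 40 29 -27 0 0; 40 29 -27 0 0; 40 29 -26 0 -1; 40 30 -27 1 0; 40 29 -26 0 0; 40 0 0 0 0; 40 0 0 0 0",
)

```text
time: 8.5
ee_pos: [626.1, -157.7, 173.9]
orientation: [180.0, 0.1, 17.0]
ft_force: [-0.7, -1.3, -1.1]
gripper_width: 39.7
gripper_force: 0.0
```

Run:
```python
from h import *
from station import *
c=get_calibration("wrist");f=grab_frame("wrist");cv2.imwrite("pics/w5.png",f[:,:,::-1])
for nm,lo,hi,z in[("yel",(18,120,80),(32,255,255),104),("red",(0,180,80),(8,255,255),65)]:
  for b in blobs(f,lo,hi,60): print(nm,b[:2],[onz(c,p,z).round(1)[:2].tolist() for p in cv2.boxPoints(b[2])])
plan([628.5,-161,110],16.7,40,30)
```

```text
yel ([288.9, 195.6], 160) [[654.1, -150.4], [655.6, -155.3], [638.7, -160.6], [637.2, -155.6]]
red ([289.2, 194.2], 4926) [[584.9, -138.0], [661.9, -117.2], [681.5, -181.1], [606.3, -207.9]]
from [ 625.5 -159.4  174.2] yaw 16.9 -> [ 628.  -160.7  110.2] 16.9
40 1 1 21 0; 40 1 1 22 0; 40 0 0 21 0
```

View pics/w5.png

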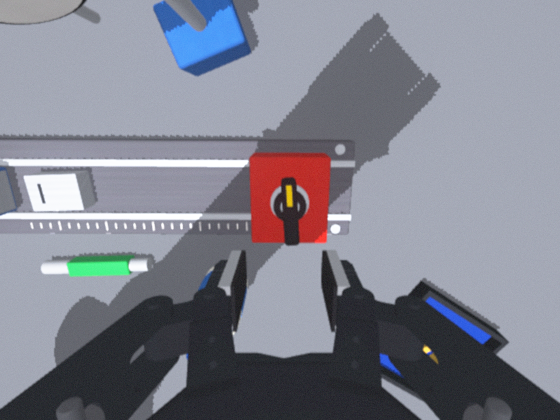

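servo_tool(
  steps="40 3 1 25 0; 40 2 0 25 0; 40 0 0 24 0; 40 0 0 22 0; 40 0 0 0 0; 40 0 0 0 0",
)

```text
time: 9.15
ee_pos: [630.5, -159.8, 79.0]
orientation: [180.0, 0.0, 16.8]
ft_force: [0.2, -0.2, 0.3]
gripper_width: 40.1
gripper_force: 0.0
```

servo_tool(
  steps="5 0 0 1 0; 5 0 0 0 0; 5 0 0 0 0; 5 0 0 0 0; 5 0 0 0 0; 5 0 0 0 0",
)

```text
time: 9.75
ee_pos: [632.6, -160.7, 79.9]
orientation: [179.8, -0.2, 16.9]
ft_force: [2.1, -5.5, 3.1]
gripper_width: 11.0
gripper_force: 57.7
```

servo_tool(
  steps="5 0 0 0 -6; 5 0 0 0 -6; 5 0 0 0 -6; 5 0 0 0 -6; 5 0 0 0 -6; 5 0 0 0 -6; 5 0 0 0 0",
)

```text
time: 10.45
ee_pos: [631.8, -160.2, 79.7]
orientation: [179.8, -0.0, 53.0]
ft_force: [-1.2, -4.6, 7.6]
gripper_width: 10.7
gripper_force: 59.3
```

servo_tool(
  steps="5 0 0 0 -6; 5 0 0 0 -6; 5 0 0 0 -6; 5 0 0 0 -6; 5 0 0 0 -6; 5 0 0 0 -5; 5 0 0 0 0; 5 0 0 0 0",
)

```text
time: 11.25
ee_pos: [631.1, -160.0, 79.6]
orientation: [179.9, 0.1, 87.8]
ft_force: [-5.9, -2.0, 10.2]
gripper_width: 11.1
gripper_force: 59.7
```

Run:
```python
from station import *
s=readout.get_state();print({k:s[k].round(2) for k in("ee_pos","orientation","ft_force","ft_torque","joint_pos")})
```

```text
{'ee_pos': array([ 631.06, -160.01,   79.63]), 'orientation': array([1.7992e+02, 7.0000e-02, 8.7780e+01]), 'ft_force': array([-5.89, -2.02, 10.2 ]), 'ft_torque': array([-0.4 ,  1.37,  0.21]), 'joint_pos': array([-10.96,  27.65,  27.91,  94.56, -14.29,  61.27,  18.92])}
```

servo_tool(
  steps="5 9.5 -3 0 0; 5 19 -6.5 0 0; 5 19 -6.5 0 0; 5 19 -6.5 0 0; 5 19 -6.5 0 0; 5 19 -6.5 0 0; 5 19 -6.5 0 0; 5 9.5 -3.5 0 0; 5 0 0 0 0; 5 0 0 0 0",
)

```text
time: 12.25
ee_pos: [590.2, -24.0, 79.6]
orientation: [180.0, -0.0, 87.8]
ft_force: [-8.3, -1.2, 14.0]
gripper_width: 10.8
gripper_force: 60.5
```

Run:
```python
from h import *
from station import *
s=readout.get_state();print({k:s[k].round(2) for k in("ee_pos","orientation","ft_force","ft_torque")})
c=get_calibration("top");g=grab_frame("top")
C=np.array([590.5,-34.1]);d=np.array([-.287,.958])
q=(s["ee_pos"][:2]-C);print("tcp rail",q@[.958,.287],q@d)
cv2.imwrite("pics/t6.png",cv2.resize(g[150:250,205:385,::-1],None,fx=4.4,fy=4.4,interpolation=cv2.INTER_CUBIC))
w=grab_frame("wrist");cv2.imwrite("pics/w6.png",w[:,:,::-1])
```

```text
{'ee_pos': array([590.16, -23.98,  79.57]), 'orientation': array([ 1.7999e+02, -2.0000e-02,  8.7840e+01]), 'ft_force': array([-8.25, -1.18, 14.01]), 'ft_torque': array([-0.29,  2.04,  0.14])}
tcp rail 2.5827557847431866 9.792740674729297
```

View pics/t6.png

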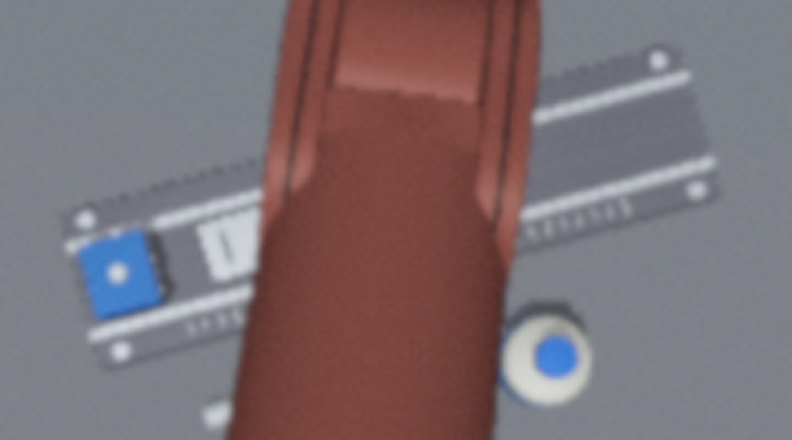

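servo_tool(
  steps="5 7 -3.5 -1 0; 5 7 -2.4 0 0; 5 5 -1.6 0 0; 5 3 -1 0 0; 5 3 -1 0 0; 5 3 -1 0 0; 5 3 -1 0 0; 5 3 -1 0 0; 5 3 -1 0 0",
)

```text
time: 13.25
ee_pos: [578.8, 13.4, 79.6]
orientation: [179.9, 0.0, 87.9]
ft_force: [-2.4, -5.2, 7.8]
gripper_width: 10.9
gripper_force: 60.3
```

servo_tool(
  steps="5 3 -1 0 0; 5 3 -1 0 0; 5 2 -0.7 0 0; 5 2 -0.7 0 0; 5 1 -0.3 0 0; 5 0 0 0 0",
)

```text
time: 13.85
ee_pos: [575.4, 24.8, 79.6]
orientation: [179.9, 0.0, 87.9]
ft_force: [-3.0, -3.0, 9.1]
gripper_width: 10.3
gripper_force: 60.3
```

servo_tool(
  steps="5 1 -0.3 0 0; 5 1 -0.3 0 0; 5 0.5 -0.2 0 0; 5 0 0 0 0",
)

```text
time: 14.25
ee_pos: [574.7, 27.1, 79.6]
orientation: [179.9, 0.0, 87.9]
ft_force: [-2.8, -4.5, 9.1]
gripper_width: 10.7
gripper_force: 60.3
```

servo_tool(
  steps="5 0.5 -0.2 0 0; 5 0.5 -0.2 0 0; 5 0 0 0 0",
)

```text
time: 14.55
ee_pos: [574.3, 28.1, 79.6]
orientation: [179.9, 0.0, 87.9]
ft_force: [-2.8, -4.3, 8.9]
gripper_width: 10.8
gripper_force: 60.3
```

servo_tool(
  steps="5 0.5 -0.2 0 0; 5 0.5 -0.2 0 0; 5 0 0 0 0",
)

```text
time: 14.85
ee_pos: [574.0, 29.2, 79.6]
orientation: [179.9, 0.0, 87.9]
ft_force: [-1.8, -3.3, 8.6]
gripper_width: 10.7
gripper_force: 60.3
```

servo_tool(
  steps="5 0.5 -0.2 0 0; 5 0.5 -0.2 0 0; 5 0 0 0 0",
)

```text
time: 15.15
ee_pos: [573.7, 30.2, 79.6]
orientation: [179.9, 0.0, 87.9]
ft_force: [-2.1, -2.9, 8.5]
gripper_width: 10.9
gripper_force: 60.3
```

servo_tool(
  steps="5 0.5 -0.2 0 0; 5 0.5 -0.2 0 0; 5 0 0 0 0",
)

```text
time: 15.45
ee_pos: [573.4, 31.2, 79.6]
orientation: [179.9, 0.0, 87.9]
ft_force: [-1.5, -3.5, 7.7]
gripper_width: 10.8
gripper_force: 60.3
```

servo_tool(
  steps="5 0.5 -0.2 0 0; 5 0.5 -0.2 0 0; 5 0 0 0 0",
)

```text
time: 15.75
ee_pos: [573.4, 31.3, 79.6]
orientation: [179.9, 0.1, 87.8]
ft_force: [0.3, -7.0, 7.1]
gripper_width: 10.9
gripper_force: 60.1
```

Run:
```python
from h import *
from station import *
s=readout.get_state();print(s["ee_pos"],s["ft_force"],s["ft_torque"])
a=grab_frame("scene");w=grab_frame("wrist")
a=cv2.resize(a[170:330,230:340],None,fx=3.6,fy=3.6,interpolation=cv2.INTER_CUBIC)[:420]
a=cv2.resize(grab_frame("scene")[175:295,240:320],(370,555),interpolation=cv2.INTER_CUBIC)
w=cv2.resize(w,(400,300));o=np.zeros((555,770,3),np.uint8);o[:,:370]=a;o[:300,370:]=w
cv2.imwrite("pics/s7.png",o[:,:,::-1])
```

```text
[573.3652327   31.28059765  79.61385818] [ 0.34512797 -6.98640748  7.1194929 ] [-1.47664213  0.10929181  0.16916983]
```

View pics/s7.png

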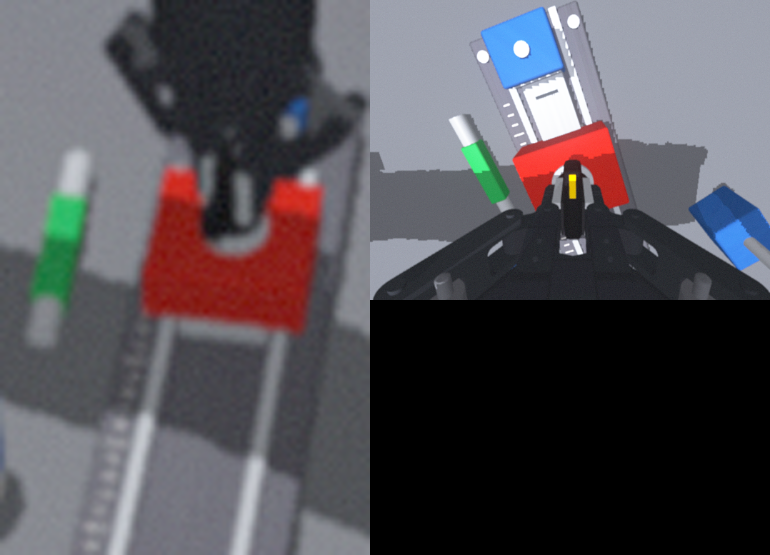

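servo_tool(
  steps="5 0.5 -0.2 0 0; 5 0 0 0 0; 5 0 0 0 0; 5 0 0 0 0",
)

```text
time: 16.3
ee_pos: [573.4, 31.3, 79.6]
orientation: [179.8, 0.1, 87.8]
ft_force: [0.9, -8.1, 6.4]
gripper_width: 10.9
gripper_force: 60.0
```

servo_tool(
  steps="5 0 0 0 6; 5 0 0 0 6; 5 0 0 0 6; 5 0 0 0 6; 5 0 0 0 6; 5 0 0 0 0",
)

```text
time: 16.9
ee_pos: [574.0, 31.1, 79.7]
orientation: [179.7, -0.0, 57.6]
ft_force: [4.2, -9.5, 4.3]
gripper_width: 10.8
gripper_force: 59.4
```

servo_tool(
  steps="5 0 0 0 6; 5 0 0 0 6; 5 0 0 0 6; 5 0 0 0 6; 5 0 0 0 6; 5 0 0 0 6; 5 0 0 0 3; 5 0 0 0 0; 5 0 0 0 0",
)

```text
time: 17.8
ee_pos: [574.6, 30.5, 79.8]
orientation: [179.7, -0.2, 18.8]
ft_force: [6.0, -10.7, 1.6]
gripper_width: 11.0
gripper_force: 60.2
```

Run:
```python
from station import *
s=readout.get_state();print({k:s[k].round(2) for k in("ee_pos","orientation","ft_force","ft_torque")})
```

```text
{'ee_pos': array([574.59,  30.47,  79.81]), 'orientation': array([179.74,  -0.23,  18.8 ]), 'ft_force': array([  5.98, -10.71,   1.63]), 'ft_torque': array([-2.28, -1.3 ,  0.33])}
```

servo_tool(
  steps="5 0 0 0 2; 5 0 0 0 1; 5 0 0 0 0; 14 0 0 0 0; 20 0 0 0 0; 30 0 0 0 0; 40 0 0 0 0; 40 0 0 0 0; 40 0 0 0 0",
)

```text
time: 18.7
ee_pos: [571.9, 33.4, 78.0]
orientation: [-180.0, 0.0, 15.9]
ft_force: [-0.1, -0.6, 0.1]
gripper_width: 39.8
gripper_force: 0.0
```

servo_tool(
  steps="40 0 0 -10 0; 40 0 0 -30 0; 40 0 0 -40 0; 40 0 0 -40 0; 40 -30 0 -10 0; 40 -40 0 0 0; 40 0 0 0 0; 40 0 0 0 0",
)

```text
time: 19.5
ee_pos: [504.7, 13.9, 209.3]
orientation: [-179.9, -0.1, 15.9]
ft_force: [1.2, 0.1, -0.8]
gripper_width: 39.9
gripper_force: 0.0
```

Run:
```python
from h import *
from station import *
s=readout.get_state();print(s["ee_pos"],s["orientation"],s["ft_force"],s["time"])
c=get_calibration("wrist");w=grab_frame("wrist");cv2.imwrite("pics/w8.png",w[:,:,::-1])
```

```text
[504.70869315  13.91591412 209.2914309 ] [-1.79897450e+02 -1.05975026e-01  1.59101247e+01] [ 1.16900569  0.05945744 -0.7648063 ] 19.5
```

View pics/w8.png

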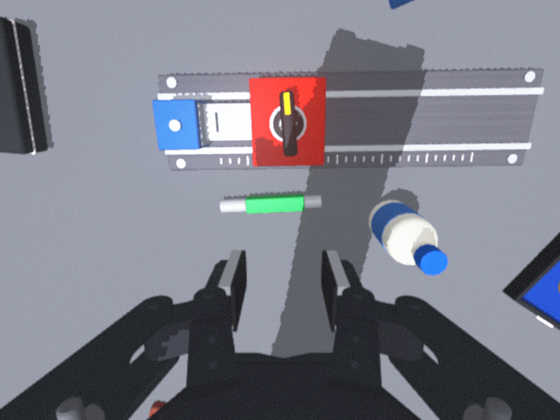

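The block sits snugly between the anvil (175,125) and the carriage (288,122). The knob bar lies across the rail, which means it is locked, and the gripper is clear.

```bash
python3 -c "
from station import job
print(job.sign_off())"
```

```text
the job is handed in; nothing more can be done
None
```

The job is handed in: the ring lies in its open case, the gauge block sits against the anvil, and the carriage is locked behind it; sign-off returned no verdict, so I only have my own camera and force checks for this.

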